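# Blow the dust off a speaker frame with the treadle valve

## Robot

A 6-joint arm with a two-finger parallel gripper is mounted at the origin on the work surface. World frame = base frame: x ahead of the robot, y to its left, z up, the work surface at z = 0. Lengths are in mm, angles in degrees, forces in N, time in s.
With the tool pointing down it reaches from about 250 to 800 mm from the base axis. Payload 8.5 kg.
Tool frame: the origin (TCP) lies midway between the tips of the shut fingers; the grasp point (between the pads) lies 19 mm behind it (ctrl.hold_point_z is the distance from the TCP to the grasp point, in mm); z points along the fingers, y is the direction in which the jaws open and shut (so a half turn about z gives the same grasp; the last joint's range is limited). The gripper opens to 85 mm and grips with 20 to 120 N. Pads are 22 mm wide; open, the fingers measure 114 mm over their backs; the gripper's body (76 mm by 85 mm) begins 54 mm behind the grasp point. The pads swing forward as they close: fully open they stand 13 mm farther back than shut.
Start: joints at [-72.021, 13.648, -0.773, 75.585, 0, 90], TCP at [162.039, -499.322, 231.276] pointing down, gripper open.
Joint ranges: [-152.45, 152.45], [-59.26, 108.67], [-65.41, 83.53], [-104.44, 129.93], [-82.83, 76.93], [-180, 180]. Speed limits (degrees/s): [127.2, 127.2, 159.86, 180, 180, 180].

## Interface

Orientations are given as [roll, pitch, yaw] about the fixed x, y, z axes, in that order (R = Rz(yaw) Ry(pitch) Rx(roll)).
In Python, from rig import ctrl gives the robot as it stands. Calls block until the motion is done:
- ctrl.goto(position, orientation): joint-space move of the TCP to a pose.
- ctrl.move_straight(position, frame=None, feed=150): straight line of the TCP; frame=None keeps the orientation; feed is the mean speed in mm/s.
- ctrl.move_joints(angles): joint-space move.
- ctrl.command_gripper(opening, f_grip=None): opening from 0.0 (shut) to 1.0 (fully open); f_grip is the grip in N (None keeps the last); returns when the fingers have stopped.
- ctrl.dwell(seconds).
- ctrl.solve_ik(position, orientation): joint angles nearest the present ones, or None.
- ctrl.observe(): the state.
- ctrl.snapshot(name): name is "side" or "top"; returns the picture (480x640x3 uint8, red, green, blue); there is no depth.
- ctrl.camera_info(name): a dict with "intrinsics" (3x3 intrinsics, pixels), "extrinsics" (4x4, takes a point from camera to world coordinates). Camera axes: x right, y up, looking along -z (the intrinsics and any distortion apply to the point x, -y, -z); pixel columns grow to the right and rows downward; lengths in mm; the calibration is good to about 2 mm. A picture is of the moment at which its call begins. camera_info takes no time and is no camera call.
A pose or a line that the arm cannot do raises ctrl.MotionError and nothing moves.
- ctrl.sign_off(): hands the job in, once; it reports no verdict.
The state is a dict: "time_s": time; "joint_pos": joint angles; "joint_vel": joint speeds; "joint_torque": joint torques, N m; "eef_pos": TCP position; "tool_rot": TCP orientation; "ft_force": force on the tool from outside, world axes, zero at the start; "wrist_torque": the same for the moment, N m; "finger_gap": opening from 0.0 (shut) to 1.0 (fully open).
Only numpy, scipy, OpenCV 4.12 (cv2) and the standard library are available. Lean on these libraries where they do the work, as an engineer would, in place of code of your own. Each camera call takes 0.05 s, during which the arm holds its last target.

## Task

Two identical dust blow-off stations stand on the paint shop's bench, and the square black speaker frame with one round opening lies on the wire stand of one of them. With the gripper, press that station's treadle (the hinged pedal plate in front of its stand) down to its stop, hold it there for about a second, and then let it come all the way up again. Leave the other station's treadle unpressed and the frame lying where it is.

Things in the scene. Friction and masses are not known exactly. Their poses are not given: they have to be found in the camera images.
- frame_treadle (a joint): the treadle to press, on the station that carries the square frame. 0 rad = up at rest (plate rises about 17 degrees towards its free end), 0.25 = down on its stop (almost level). A spring holds it up: at the pad point it takes about 5 N to start it and 12 N at the stop, over 27 mm of downward travel; let go, it springs back up.
- frame_treadle_pad (a point): point to press: top of that treadle's black rubber, on the centre line, 26 mm from the free end, 72 mm above the bench at rest, 45 mm at the stop. Steel plate 132 x 85 mm, rubber 85 x 75 mm; hinged at its end next to the stand, 110 mm away. x runs along the plate to the hinge, z square to it, up. Wire stand: 64 mm high, begins 140 mm from here; thin nozzle pipe 170 mm high at its far end.
- other_treadle (a joint): the identical treadle of the other station (a grey sanding block lies on its stand); 0 = up, 0.25 = down. To be left unpressed.
- frame_center (a point): centre, half-way up, of the loose square black plastic speaker frame, 104 x 104 x 10 mm with one round opening of 74 mm, lying flat on the wire stand about 0.2 m beyond the pad of the treadle to press. To be left where it is. (The oblong black frame with two openings on the bench is not part of the job.)

How it is judged (in metres and radians):
On the way:
1. the treadle of the frame's station is held down at its stop (at least 0.21 of 0.25 rad) for half a second (value of joint frame_treadle above 0.21 rad), for 0.5 s.
At the end, for the whole second after the job is handed in: the pressed treadle is up again (within 0.03 rad), the other treadle is up (within 0.03 rad), and the frame still lies on its stand within 20 mm of where it was (value of joint each of frame_treadle, other_treadle below 0.03 rad and distance of frame_center from where it was at the start of the episode below 0.02 m); the robot touches nothing.
It fails at once if the other station's treadle is pressed (more than 0.1 rad) (value of joint other_treadle above 0.1 rad).
It fails at once if the frame is shifted more than 20 mm (distance of frame_center from where it was at the start of the episode above 0.02 m).
It also fails if it takes over 32 s, if anything falls off the work surface, if the arm or the gripper's body presses on something with over 40 N, if the wrist force passes 120 N, or if a joint passes its speed limit or range.

## Working session

There is one attempt and no reset: what is moved stays moved. The work goes in short steps, each a Python script; the robot and the scene stay as the last script left them, time stands still between calls to the robot, and variables do not carry over. Pictures are saved under pics/ and viewed, and the job is handed in when it is done.

```bash
mkdir -p pics
python3 - <<'E'
from rig import ctrl
import cv2
for n in("top","side"):
    cv2.imwrite(f"pics/{n}0.png",ctrl.snapshot(n)[:,:,::-1]); i=ctrl.camera_info(n); print({k:(v.round(2).tolist() if hasattr(v,'round') else v) for k,v in i.items()})
print(ctrl.observe())
E
```

```text
{'intrinsics': [[468.99, 0.0, 322.72], [0.0, 468.99, 245.99], [0.0, 0.0, 1.0]], 'extrinsics': [[0.01, 1.0, -0.08, 507.23], [-1.0, 0.01, 0.01, 2.38], [0.01, 0.08, 1.0, 972.35], [0.0, 0.0, 0.0, 1.0]]}
{'intrinsics': [[503.91, 0.0, 323.01], [0.0, 503.91, 227.24], [0.0, 0.0, 1.0]], 'extrinsics': [[-0.98, 0.09, -0.17, 443.27], [-0.2, -0.56, 0.81, 692.86], [-0.02, 0.82, 0.57, 572.0], [0.0, 0.0, 0.0, 1.0]]}
{'time_s': 0.1, 'joint_pos': array([-7.20217916e+01,  1.36773040e+01, -8.10433116e-01,  7.55835172e+01,
        3.31249959e-04,  9.00002466e+01]), 'joint_vel': array([-0.10985127, -0.02541207,  0.009885  ,  0.09926775,  0.00255735,
        0.01865859]), 'joint_torque': array([ 4.49895952e-04, -5.39718497e+01,  3.47000992e+01,  1.33597731e-02,
        4.71804151e-05, -1.52190717e-05]), 'eef_pos': array([ 161.93676583, -499.03010872,  230.7552893 ]), 'tool_rot': array([-1.79928746e+02, -3.30942969e-04,  1.79779614e+01]), 'ft_force': array([ 0.34791395,  0.58095484, -0.55269935]), 'wrist_torque': array([ 0.02707509, -0.03893498, -0.00100992]), 'finger_gap': 0.999332606347457}
```

View pics/top0.png

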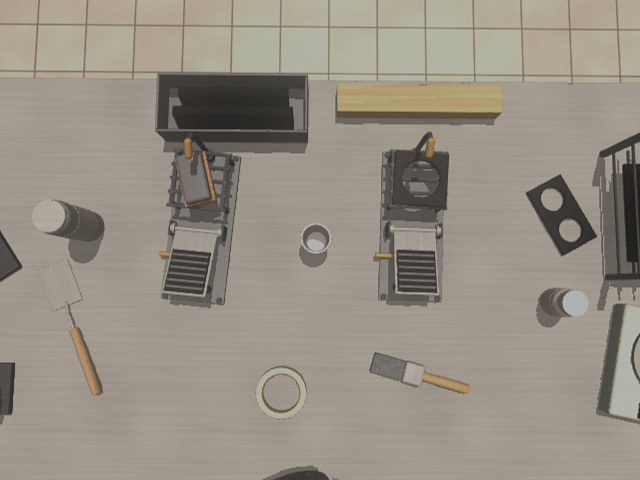

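View pics/side0.png

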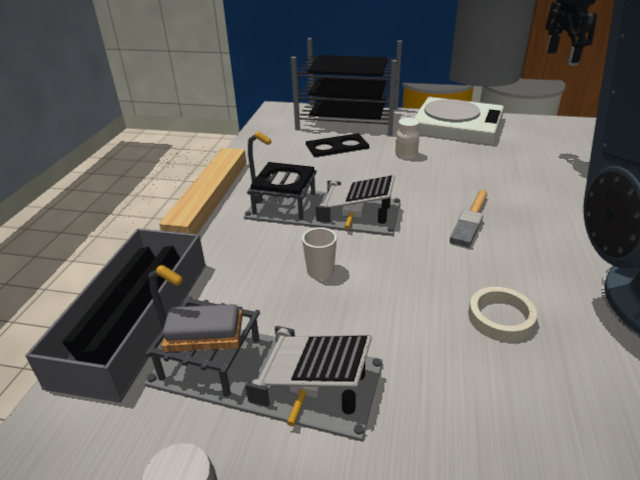

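The top view shows the square frame on the right-hand station (frame at about (420,179), treadle at (416,265)). The left-hand station carries the sanding block. I'll zoom in on the treadle in both views.

Run:
```python
import cv2
a=cv2.imread("pics/top0.png")[215:310,365:460]; b=cv2.imread("pics/side0.png")[165:240,300:410]
cv2.imwrite("pics/tz.png",cv2.resize(a,None,fx=6,fy=6,interpolation=2)); cv2.imwrite("pics/sz.png",cv2.resize(b,None,fx=7,fy=7,interpolation=2))
```

```text
(no output)
```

View pics/tz.png

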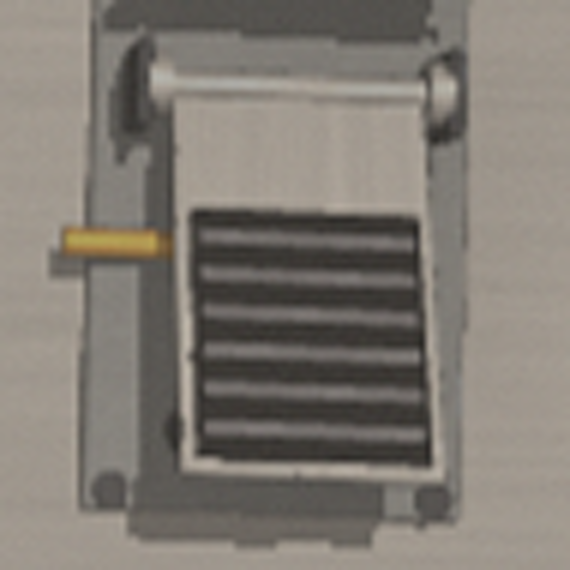

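View pics/sz.png

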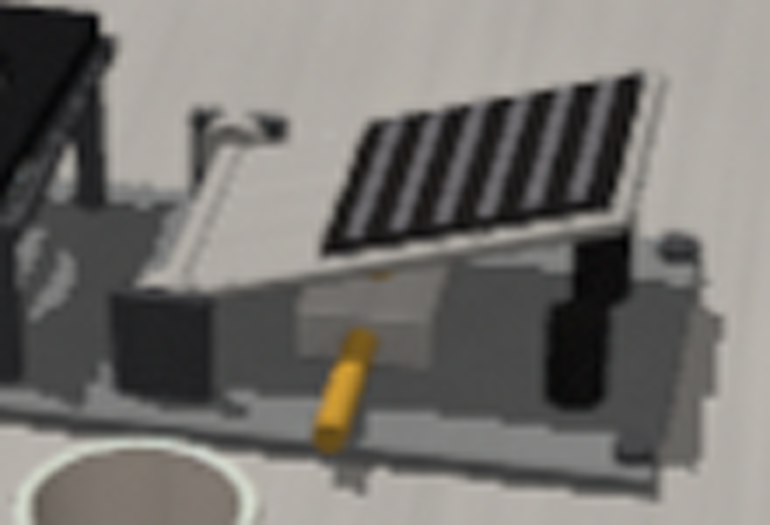

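```bash
cat > h.py <<'E'
from rig import ctrl
import numpy as np, cv2
def P(n):
    i=ctrl.camera_info(n); W=np.linalg.inv(i["extrinsics"]); return i["intrinsics"]@(np.diag([1,-1,-1])@W[:3])
def ray(n,uv,z):
    i=ctrl.camera_info(n);E=i["extrinsics"];d=np.linalg.inv(i["intrinsics"])@[*uv,1];d=E[:3,:3]@(d*[1,-1,-1]);o=E[:3,3]
    return o+d*(z-o[2])/d[2]
E
python3 - <<'E'
from h import *
# order: freeL, freeR, hingeR, hingeL  (L = +y)
t=np.array([(195,458),(433,466),(420,214),(190,210)],float)/6+[365,215]
s=np.array([(605,208),(642,72),(370,122),(322,252)],float)/7+[300,165]
X=cv2.triangulatePoints(P("top"),P("side"),t.T,s.T); X=(X[:3]/X[3]).T
print(X.round(1))
for p,q in((0,1),(1,2),(2,3),(3,0)): print(np.linalg.norm(X[p]-X[q]).round(1))
# plate corners
t=np.array([(182,470),(440,476)],float)/6+[365,215]; s=np.array([(630,232),(664,75)],float)/7+[300,165]
Y=cv2.triangulatePoints(P("top"),P("side"),t.T,s.T); Y=(Y[:3]/Y[3]).T;print(Y.round(1))
for uv in t: print("plate free @z80",ray("top",uv,80).round(1))
f=(X[0]+X[1])/2;h=(X[2]+X[3])/2;d=h-f;d/=np.linalg.norm(d);print("axis",d,"yaw",np.degrees(np.arctan2(d[1],d[0])), "pitch",np.degrees(np.arcsin(d[2])))
e=Y.mean(0); print("pad from plate end",e+26*d,"free mid",f)
# frame centre
print("frame", ray("top",(419,180),69))
E
```

```text
[[ 498.2 -146.    73.4]
 [ 495.4 -221.4   75.4]
 [ 576.5 -224.9   49.7]
 [ 578.2 -149.    49.7]]
75.5
85.2
75.9
83.4
[[ 492.5 -142.8   68.3]
 [ 490.6 -224.2   73.3]]
plate free @z80 [ 494.1 -140.8   80. ]
plate free @z80 [ 492.7 -222.4   80. ]
axis [ 0.95539308 -0.03833466 -0.29283874] yaw -2.2977314138103258 pitch -17.027983684741404
pad from plate end [ 516.35430513 -184.50908353   63.19102722] free mid [ 496.81155939 -183.73849095   74.39084816]
frame [ 715.17039837 -190.6305311    69.        ]
```

Triangulation gives rubber edges of 75 × 84 mm and a 17.0° slope, which matches the given data. The pad is at about (516, -184.5, 72). Next I'll close the gripper and move above it.

Run:
```python
from h import *
for y in (0,-2.3,177.7): print(y,ctrl.solve_ik([516,-184.5,130],[180,0,y]))
ctrl.command_gripper(0.0,30)
ctrl.goto([516,-184.5,130],[180,0,-2.3])
o=ctrl.observe();print(o["time_s"],o["eef_pos"],o["tool_rot"],o["ft_force"],o["finger_gap"])
for n in("top","side"): cv2.imwrite(f"pics/{n}1.png",ctrl.snapshot(n)[:,:,::-1])
```

```text
0 [-19.67492359  18.87472267  -8.68076936  62.44450797   0.
 160.32507641]
-2.3 [-19.67492359  18.87472267  -8.68076936  62.44450797   0.
 162.62507641]
177.7 [-19.67492359  18.87472267  -8.68076936  62.44450797   0.
 -17.37492359]
2.6333 [ 515.83751579 -185.20191134  130.19211642] [ 1.79984216e+02 -1.08887001e-02 -2.33722851e+00] [0.07383116 0.1618877  0.72008073] -0.0003840302325871266
```

View pics/side1.png

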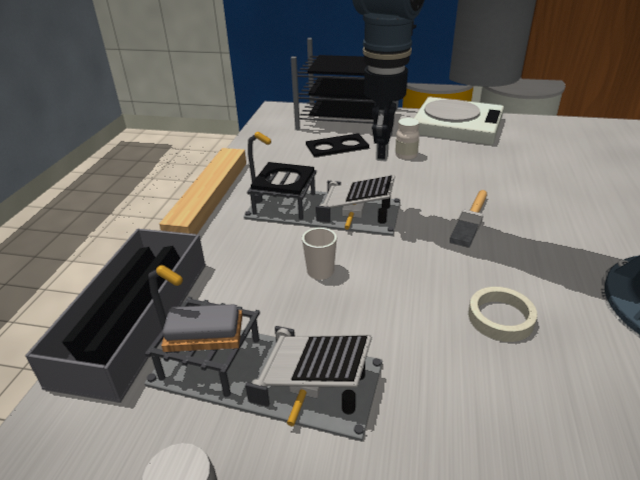

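The shut fingers (tip near (382,158)) are above the treadle's free-end half at about (380,190), with nothing in the way. I'll press now, watching the force.

Run:
```python
from h import *
z=80; ctrl.move_straight([516,-184.5,z],feed=100)
f0=ctrl.observe()["ft_force"][2]
def go(z):
    x=516-4.5*np.clip((74-z)/29,0,1)
    ctrl.move_straight([x,-184.5,z],feed=30)
    o=ctrl.observe(); f=o["ft_force"]; print(round(o["time_s"],2),z,o["eef_pos"].round(1),(f-[0,0,f0]).round(1)); return f[2]-f0
for z in (74,68,60,52,48,46.5):
    f=go(z)
    if f>25: break
while f<22 and z>40:
    z-=0.8; f=go(z)
ctrl.dwell(0.6)
o=ctrl.observe();print(o["time_s"],o["eef_pos"].round(1),o["ft_force"].round(1))
for n in("top","side"): cv2.imwrite(f"pics/{n}2.png",ctrl.snapshot(n)[:,:,::-1])
a=cv2.imread("pics/side2.png")[120:240,230:430]; cv2.imwrite("pics/sz2.png",cv2.resize(a,None,fx=4,fy=4,interpolation=2))
```

```text
3.73 74 [ 516.6 -184.8   74.6] [ 0.3 -1.3  5.1]
4.08 68 [ 515.  -184.7   68.4] [-2.4 -0.7  5.7]
4.5 60 [ 513.4 -184.6   60.5] [-2.9 -0.6  7.8]
4.92 52 [ 512.  -184.6   52.6] [-3.7  0.5  8.2]
5.2 48 [ 511.4 -184.6   48.6] [-4.5 -0.6  9.1]
5.45 46.5 [ 511.2 -184.6   47.2] [-5.  -0.3  9.9]
5.7 45.7 [ 511.2 -184.6   46.5] [-3.9  0.2 10. ]
5.95 44.900000000000006 [ 511.1 -184.6   45.8] [-4.5 -0.3 10.7]
6.2 44.10000000000001 [ 511.1 -184.6   45.5] [-5.9  0.7 17.3]
6.45 43.30000000000001 [ 511.1 -184.6   45.4] [-8.6  1.2 23.8]
7.05 [ 511.1 -184.6   45.3] [-8.4  1.6 25.5]
```

View pics/sz2.png

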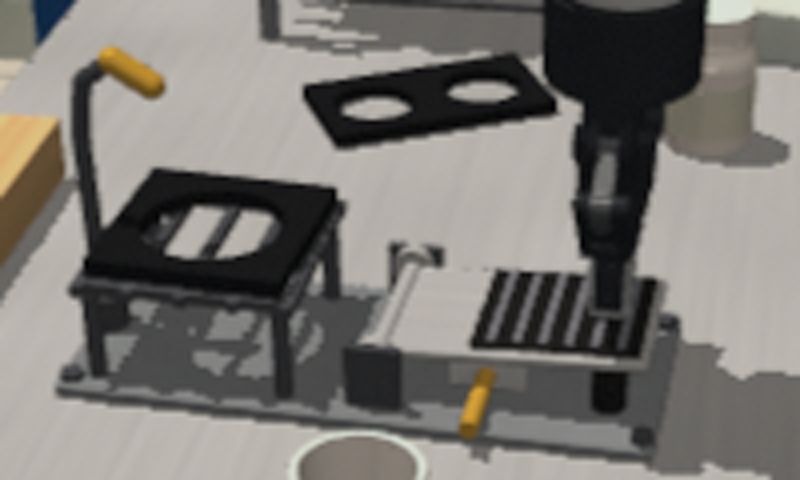

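The plate is almost level on its rubber stop (zoomed view, about (610,390)). The force jumped at z = 45.4 mm, which is the stop height. The frame hasn't moved. I'll hold a bit longer and then release.

Run:
```python
from h import *
ctrl.dwell(0.5)
print(ctrl.observe()["time_s"],ctrl.observe()["ft_force"].round(1))
ctrl.move_straight([516,-184.5,76],feed=40)
ctrl.move_straight([516,-184.5,150],feed=100)
ctrl.goto([400,-185,220],[180,0,-2.3])
ctrl.dwell(0.5)
o=ctrl.observe();print(o["time_s"],o["eef_pos"].round(1),o["ft_force"].round(1))
im={}
for n in("top","side"):
    im[n]=ctrl.snapshot(n)[:,:,::-1]; cv2.imwrite(f"pics/{n}3.png",im[n])
for n,(r0,r1,c0,c1) in {"side":(125,235,230,410)}.items():
    b=cv2.imread(f"pics/{n}0.png"); d=cv2.absdiff(im[n].copy(),b)[r0:r1,c0:c1].max(2); print(n,(d>40).sum())
    cv2.imwrite("pics/cmp.png",cv2.resize(np.vstack([b[r0:r1,c0:c1],im[n][r0:r1,c0:c1]]),None,fx=2.7,fy=2.7))
```

```text
7.65 [-8.7  1.3 25.4]
10.6167 [ 400.1 -184.9  219.7] [ 0.2 -0.7 -0.3]
side 0
```

View pics/cmp.png

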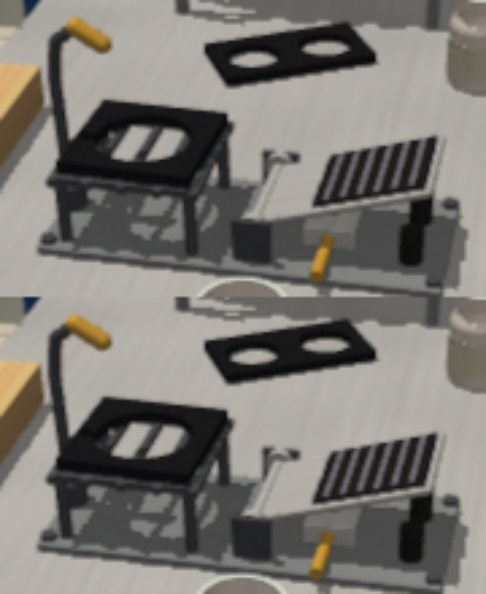

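View pics/side3.png

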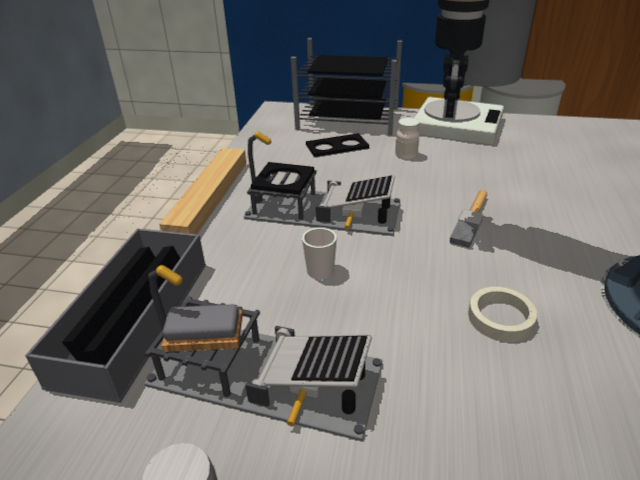

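The before and after crops match, with no pixel differing by more than 40. The treadle is fully up (rubber at about (370,189)), the frame is in place at (283,179), the other station is unchanged, and the arm is clear. I'll hand it in.

```bash
python3 -c "
from rig import ctrl
ctrl.sign_off()"
```

```text
the job is handed in; nothing more can be done
```

I pressed the treadle of the station carrying the square frame down to its stop, held it there for about 1.2 s, and let it spring back up. I then handed the job in at about 10.7 s of the 32 s allowed.

- **Finding the pad:** Triangulating the rubber from the two cameras gave 75 × 84 mm and a 17.0° slope, matching the given data. My measured pad height came out about 4 mm below the stated 72 mm, so I used the stated height and guided the press by force.
- **At the stop:** The plate looked almost level. At z ≈ 45.4 mm the vertical force rose from about 11 N to about 25 N with almost no further travel, so it was on its stop.
- **After release:** In the side camera, the area around the station showed no change from the start, with the treadle up and the frame in place. The other station also looked untouched. The arm stood clear with about 0 N at the wrist.

No check failed. The only disagreement was the pad height. The treadle angles were judged from the pictures and forces, because the joints can't be read directly.

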